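Stand a round-bottomed accumulator upright in the ring of a charging stand

TASK

Take the round-bottomed pressure accumulator out of the leaning cradle under the light bar and stand it upright, neck up, in the ring of the small charging stand (not the one with the funnel). Lower it gently onto the ring, keep hold of it until the ring carries it, then let go so that it stays standing by itself. Leave the other things where they are.

Things in the scene. Friction and masses are not known exactly. Their poses are not given: they have to be found in the camera images.
- accumulator: Loose dark pressure accumulator, 0.33 to 0.6 kg, 153 mm long: 76 mm diameter shell with hemispherical bottom and shoulder, and a plain 28 mm diameter neck. Origin: centre of the bottom hemisphere; z along its axis to the neck. Bottom ends at z = -38 mm, shoulder at 68 mm, a thin flange at the neck's foot at 70 mm, neck at 115 mm. Starts leaning 29 degrees in the cradle, neck towards the robot.
- neck (a point): Middle of the accumulator's free neck, on its axis, 91 mm from the accumulator's origin. Grip the neck firmly (45 N or more) and move without jerks, or the accumulator turns in the fingers. Its base is thick and heavy: the centre of mass lies close to the accumulator's origin.
- cradle: Fixed grey V-trough on a base plate 150 x 320 mm. Origin on the table; x points away from the robot, give or take its yaw. The accumulator's origin starts at (40, 0, 80) mm in this frame, its axis leaning towards -x. The trough holds it from below and at its foot; it draws out freely along its own axis.
- light_bar (a point): Middle of the horizontal light bar fixed to the cradle, 26 mm thick, along the cradle's y, with 14 mm legs 150 mm to either side of the middle. It hangs 140 mm above the neck's middle and 12 mm further along the cradle's x, 300 mm above the table, so the neck cannot be reached from straight above, only tilted, along the accumulator's own axis.
- stand: Fixed charging stand: base plate 170 x 120 mm, 12 mm thick; a 16 mm pillar 137 mm high at x = +85 mm; on a collar clamped to it one level ring of 10 mm round steel bar, 58 mm inside, 78 mm outside diameter. Origin on the table exactly under the ring's centre, z up. The ring's height is not measured: its top lies 60 to 110 mm above the table, at a height that differs each time; feel for it.
- ring_axis (a point): Point on the ring's vertical axis, 110 mm above the table: the highest place the ring's top can have. Seated, the accumulator's origin lies about 22 mm above the ring's top. Friction keeps the accumulator at whatever lean it is let go with.
- funnel_stand: Fixed bystander: a similar stand with a wider ring that holds a black funnel, 165 mm high. Not to be used.
- oil_bottle: Loose bystander: bottle 72 mm in diameter, 200 mm high. Origin under its centre.
- spray_can: Loose bystander: aluminium can 62 mm in diameter, 180 mm high. Origin under its centre.
- oil_filter: Loose bystander: flat-bottomed oil filter 72 mm in diameter, 90 mm high. Origin under its centre.
- spanner: Loose bystander: spanner 190 mm long lying flat on the table.
- bearing: Loose bystander: steel bearing ring 90 mm in diameter, 22 mm high. Origin under its centre.
- mallet: Loose bystander: hammer 280 mm long lying flat on the table.
Mind the look-alikes: they are no part of the job. What is shaped like the stand but pink is not meant.

How it is judged:
By the outcome, as a careful person would: the job done as asked, in the order asked, and still so for the second after the job is handed in, with the robot touching nothing.
It also fails if it takes over 67 s, if anything falls off the work surface, if the arm or the gripper's body presses on something with over 40 N, if the wrist force passes 120 N, or if a joint passes its speed limit or range.

ROBOT

A 7-joint arm with a two-finger parallel gripper is mounted at the origin on the work surface. World frame = base frame: x ahead of the robot, y to its left, z up, the work surface at z = 0. Lengths are in m, angles in rad, forces in N, time in s.
With the tool pointing down it reaches from about 0.425 to 1.025 m from the base axis. Payload 3.6 kg.
Tool frame: the origin (TCP) lies at the very end of the fingers, on their centre line; the grasp point (between the pads) lies 19 mm behind it; z points along the fingers, x is the direction in which the jaws open and shut, and the axes are right-handed (so a half turn about z gives the same grasp; the last joint's range is limited). The gripper opens to 85 mm and grips with 20 to 120 N. Pads are 22 mm wide; open, the fingers measure 114 mm over their backs; the gripper's body (76 mm by 85 mm) begins 54 mm behind the grasp point. The pads swing forward as they close: fully open they stand 13 mm farther back than shut.
Start: joints at [-1.367, 0.591, 0.048, 1.609, -0.033, 0.943, -0.034], TCP at [0.213, 0.693, 0.231] pointing down, gripper open.
Joint ranges: [-2.69, 2.69], [-0.47, 2.24], [-1.27, 1.36], [0.19, 2.51], [-1.53, 4.68], [0.08, 2.07], [-3.09, 3.09]. Speed limits (rad/s): [2.57, 2.57, 3.14, 3.14, 3.14, 3.14, 3.14].

INTERFACE

Orientations are given as a 3x3 rotation matrix whose columns are the frame's x, y, z axes.
In Python, from bench import * gives the robot as it stands.
- The arm moves only by the tool move_arm, never from a script. Its argument "plan" is a list of rows, each a list of 3 entries, a list of its own where there are three numbers: the finger opening in mm, from 0 to 85.4, then the shift along the tool's x, y, z in mm, then the turn, a rotation vector about the tool's x, y, z in rad. A call has exactly 10 rows; each row is the pose to reach, as a shift and turn from the pose commanded when the call began, along the tool's axes at that moment; what a row does not reach only later rows make up. A row lasts 1/8 s, in which the tool goes at most 62.5 mm and 10.7 degrees, less where a joint would pass 70% of its speed; a pose out of reach is approached as far as the arm can. A call with a gripper value outside its range is refused whole. The fingers move at their own pace and stop on an object; "squeeze" is the grip in N (left out, the last holds). Time passes only in rows, so rows that repeat a pose let the fingers close, or fill a call up. It gives the time, the measured TCP pose, the force and the opening at its end, in the units of the state.
- get_state(): the state, without advancing time (a new reading comes with each control period).
- grab_frame(name): name is "scene" or "top" or "wrist"; returns the picture (480x640x3 uint8, blue, green, red); there is no depth.
- camera_info(name): a dict with "camera_matrix" (3x3 intrinsics, pixels), "pose" (4x4, takes a point from camera to world coordinates). Camera axes: x right, y up, looking along -z (the intrinsics and any distortion apply to the point x, -y, -z); pixel columns grow to the right and rows downward; lengths in m; the calibration is good to about 2 mm. A picture is of the moment at which its call begins: read the wrist's pose just before it. camera_info takes no time and is no camera call; for the wrist camera it gives the pose at the moment of the call.
- job_done(): hands the job in, once; it reports no verdict.
Trained networks look in the newest picture that a camera, given by its name, has taken for a name from the list of things; names that differ only in an ending like _2 or _b are one class to them, and where a whole thing is asked for, a point or a joint stands for the part that bears it (a point fixed in the world has none). Each returns a list of dicts, best first, with "score" (0 to 1); they miss things now and then, are a little off and sometimes report something else, mostly with a low value. They report only what shows in the picture. A call takes as long as a camera call. They do not tell look-alikes from the thing itself.
- search_frame(camera, target): "box" ([left, top, right, bottom] in pixels, round what is visible of it).
The state is a dict: "clock": time; "joint_positions": joint angles; "qd": joint speeds; "effort": joint torques, N m; "position": TCP position; "ee_rot": TCP orientation; "contact_force": force on the tool from outside, world axes, zero at the start; "torque": the same for the moment, N m; "opening": opening from 0.0 (shut) to 1.0 (fully open).
Only numpy, scipy, OpenCV 4.12 (cv2) and the standard library are available. Lean on these libraries where they do the work, as an engineer would, in place of code of your own. Each camera call takes 0.05 s, during which the arm holds its last target. There are 200 camera calls.

## Working session

There is one attempt and no reset: what is moved stays moved. The work goes in short steps, Python scripts to look and compute and a tool call to move; the robot and the scene stay as the last step left them, time stands still between calls to the robot, and variables do not carry over. Pictures are saved under pics/ and viewed, about 8 in all and at most 12, crops included, and the job is handed in when it is done.

Besides the shell and the picture viewer there is one more tool, called after "Emit:" as name([rows], argument=value, ...), one row to a line, values as JSON. move_arm: Moves the arm, as the interface text tells. Its arguments: {"type":"object","properties":{"plan":{"type":"array"},"squeeze":{"type":"number"}},"required":["plan"]}

```bash
ls; mkdir -p pics
python3 - <<'E'
from bench import *
import cv2,numpy as np
s=get_state();print({k:np.round(v,3).tolist() for k,v in s.items()})
for c in("scene","top"):
    im=grab_frame(c);cv2.imwrite(f"pics/{c}0.png",im)
    i=camera_info(c);print(c,{k:(np.round(v,4).tolist() if not isinstance(v,str) else v) for k,v in i.items()})
    for t in("accumulator","neck","cradle","light_bar","stand","ring_axis","funnel_stand"):
        print(c,t,[(np.round(d["box"]).astype(int).tolist(),round(d["score"],2)) for d in search_frame(c,t)][:4])
E
```

```text
pics
{'clock': 0.0, 'joint_positions': [-1.367, 0.592, 0.048, 1.61, -0.033, 0.943, -0.034], 'qd': [-0.0, -0.001, 0.001, 0.001, -0.001, -0.001, -0.001], 'effort': [0.0, -54.872, 1.546, -19.812, 0.009, 0.009, 0.0], 'position': [0.212, 0.692, 0.23], 'ee_rot': [[0.293, 0.956, -0.001], [0.956, -0.293, -0.002], [-0.002, 0.0, -1.0]], 'contact_force': [-0.24, -0.439, 0.171], 'torque': [0.007, -0.004, -0.048], 'opening': 1.001}
scene {'camera_matrix': [[476.7376, 0.0, 322.8512], [0.0, 476.7376, 236.4884], [0.0, 0.0, 1.0]], 'pose': [[0.8614, -0.3942, 0.3202, 0.9466], [0.5078, 0.6795, -0.5295, -0.8364], [-0.0088, 0.6187, 0.7855, 1.4152], [0.0, 0.0, 0.0, 1.0]]}
scene accumulator [([384, 205, 406, 240], 0.66), ([289, 250, 333, 281], 0.3)]
scene neck [([386, 200, 407, 241], 0.89)]
scene cradle [([352, 155, 430, 280], 0.79)]
scene light_bar [([352, 158, 427, 281], 0.74), ([226, 375, 295, 453], 0.46)]
scene stand [([295, 299, 359, 358], 0.65), ([182, 267, 238, 325], 0.61)]
scene ring_axis [([294, 299, 356, 357], 0.94), ([180, 272, 240, 322], 0.91)]
scene funnel_stand [([225, 375, 295, 450], 0.87)]
top {'camera_matrix': [[615.6828, 0.0, 326.4223], [0.0, 615.6828, 246.6598], [0.0, 0.0, 1.0]], 'pose': [[-0.0277, 0.9834, -0.1793, 0.1778], [-0.9995, -0.0296, -0.0078, -0.016], [-0.0129, 0.179, 0.9838, 1.7535], [0.0, 0.0, 0.0, 1.0]]}
top accumulator [([230, 199, 264, 222], 0.59)]
top neck [([227, 200, 262, 223], 0.95)]
top cradle [([172, 182, 308, 245], 0.8), ([380, 127, 408, 173], 0.42), ([494, 182, 559, 244], 0.23)]
top light_bar [([169, 183, 309, 243], 0.65)]
top stand [([376, 186, 423, 251], 0.8), ([122, 233, 160, 330], 0.74), ([415, 327, 462, 396], 0.72)]
top ring_axis [([375, 184, 419, 245], 0.79), ([412, 324, 462, 396], 0.64), ([123, 234, 161, 331], 0.62), ([306, 257, 364, 296], 0.3)]
top funnel_stand [([494, 182, 558, 245], 0.56), ([305, 260, 364, 295], 0.48)]
```

View pics/scene0.png

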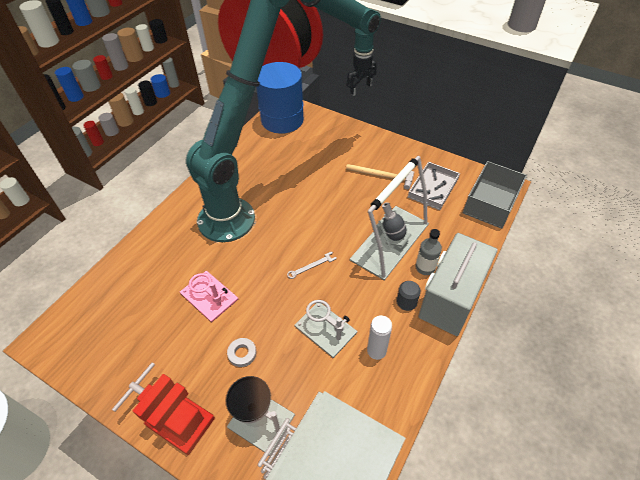

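View pics/top0.png

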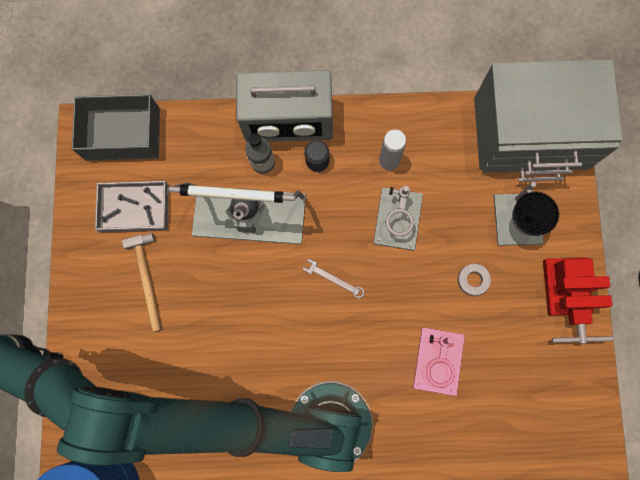

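The accumulator is in the cradle at scene (393,225), top (241,211). Look-alikes are the oil bottle at scene (430,252) and the oil filter (408,295). The grey stand is at scene (327,325), top (400,222). The pink stand at top (440,362) and the funnel stand at (530,215) are not meant. Next, a close crop.

Run:
```python
import cv2,numpy as np
t=cv2.imread("pics/top0.png");s=cv2.imread("pics/scene0.png")
a=cv2.resize(t[175:255,165:325],None,fx=5,fy=3.75*4/3,interpolation=cv2.INTER_CUBIC)[:300*4//3]
b=cv2.resize(t[180:255,360:435],(400,400),interpolation=cv2.INTER_CUBIC)  
cv2.imwrite("pics/c1.png",a)
c=cv2.resize(s[150:290,340:440],(571,800)[:2] and (400,560),interpolation=cv2.INTER_CUBIC)
d=cv2.resize(s[285:365,285:365],(400,400),interpolation=cv2.INTER_CUBIC)
m=np.zeros((600,800,3),np.uint8);m[:560,:400]=c;m[:400,400:]=d
cv2.imwrite("pics/c2.png",m)
print(a.shape)
n=np.zeros((600,800,3),np.uint8)
```

```text
(400, 800, 3)
```

View pics/c1.png

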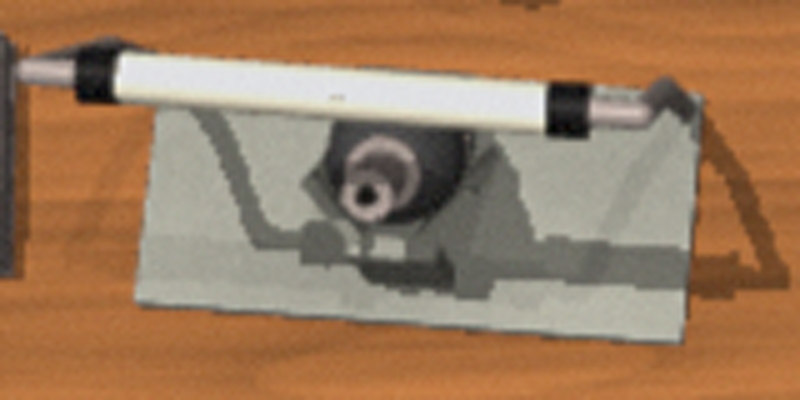

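View pics/c2.png

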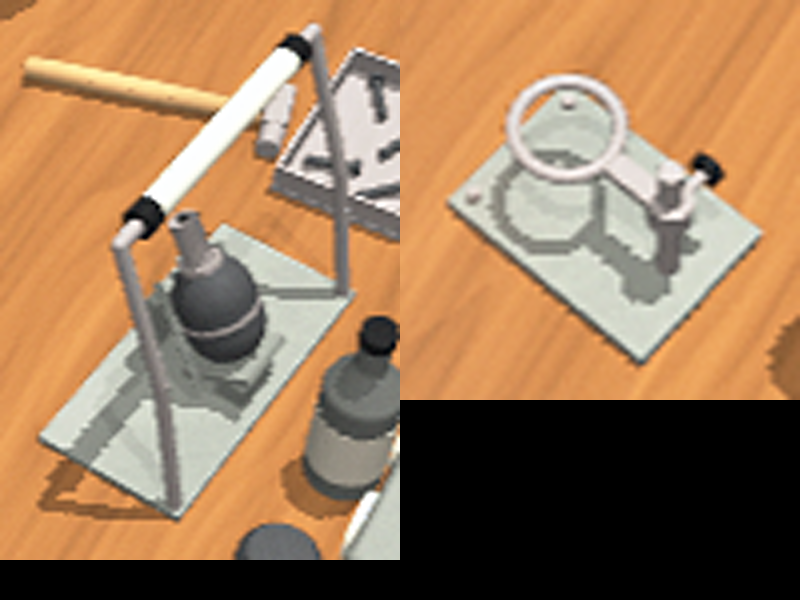

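```bash
cat > h.py <<'E'
from bench import *
import cv2,numpy as np
from scipy.optimize import least_squares
from scipy.spatial.transform import Rotation as Ro
def cam(c):
    i=camera_info(c); return np.array(i["camera_matrix"]),np.array(i["pose"]),np.array(i.get("distortion",i.get("dist_coeffs",np.zeros(5))),float)
def proj(c,P):
    K,T,D=c; p=(np.atleast_2d(P)-T[:3,3])@T[:3,:3]; p=p*[1,-1,-1]
    return cv2.projectPoints(p,np.zeros(3),np.zeros(3),K,D)[0][:,0]
def pose(v,P):
    c,s=np.cos(v[2]),np.sin(v[2]); P=np.atleast_2d(P).astype(float)
    return P@np.array([[c,-s,0],[s,c,0],[0,0,1]]).T+[v[0],v[1],0]
E
python3 - <<'E'
from h import *
print(camera_info("top").keys())
C={c:cam(c) for c in("scene","top")}
a=np.radians(29)
ax=np.array([-np.sin(a),0,np.cos(a)]); O=np.array([.04,0,.08])
tip=O+.115*ax; nk=O+.091*ax; bar=np.array([nk[0]+.012,0,.300]); print("neck cr",nk,"bar z",nk[2]+.14)
h=.008
FL,FR,BL,BR=[-.075,.16,h],[-.075,-.16,h],[.075,.16,h],[.075,-.16,h]
# cradle y is robot's left -> left in top picture
ob=[("top",FL,(192.4,235.6)),("top",FR,(301.6,243.4)),("top",BR,(305.4,194.4)),("top",tip,(238,213.6)),("top",bar,(231.4,193.2)),
("scene",FL,(395.5,206.2)),("scene",FR,(349.5,260)),("scene",BR,(384.5,279.2)),("scene",BL,(428.7,223.2)),("scene",tip,(386,204.5)),("scene",bar,(395,182.8))]
f=lambda v:np.concatenate([proj(C[c],pose(v,P))[0]-p for c,P,p in ob])
r=least_squares(f,[.55,.15,0],loss="soft_l1");print("cradle",r.x.round(4),r.fun.reshape(-1,2).round(1).tolist())
print("neck",pose(r.x,nk),"bar",pose(r.x,bar))
h=.012
im=grab_frame("top");cv2.imwrite("pics/t.png",im)
b=cv2.resize(im[180:255,360:435],(600,600),interpolation=cv2.INTER_CUBIC);cv2.imwrite("pics/c3.png",b)
# stand: pillar at +x
obs=[("scene",[.085,0,.137],(339,320)),("top",[.085,0,.137],(402,190))]
# corners: plate centre maybe offset along x: fit
sc=[(294.6,326),(333.4,357.4),(357.4,331.4),(318,303.4)]
def g(v):
    o=v[3];Q=[[o-.085,s*.06,h] for s in(1,-1)]+[[o+.085,s*.06,h] for s in(1,-1)]
    # scene: left=(-x,-y?) resolved by order below
    m=[Q[i] for i in ordr]
    e=[proj(C["scene"],pose(v,P))[0]-p for P,p in zip(m,sc)]
    e.append(proj(C["scene"],pose(v,[.085,0,.137]))[0]-np.array(obs[0][2]))
    e.append(proj(C["scene"],pose(v,[0,0,v[4]]))[0]-np.array((318.4,310.6)))
    e.append(proj(C["top"],pose(v,[0,0,v[4]]))[0]-np.array((400.3,223)))
    return np.concatenate(e)
import itertools
best=None
for ordr in itertools.permutations(range(4)):
  for y0 in(0,1.57,-1.57):
    r=least_squares(g,[.5,-.2,y0,.02,.08],loss="soft_l1")
    if best is None or r.cost<best[0]: best=(r.cost,ordr,r.x,r.fun)
print("stand",best[1],best[2].round(4),best[3].reshape(-1,2).round(1).tolist())
E
```

```text
dict_keys(['camera_matrix', 'pose'])
neck cr [-0.00411768  0.          0.15959039] bar z 0.299590393349685
cradle [ 0.5946  0.2225 -0.0978] [[-1.3, 1.6], [-0.5, 1.1], [-0.3, -0.1], [0.8, -7.2], [0.9, -8.0], [-1.7, -1.1], [-1.2, -1.4], [-0.9, -0.3], [-1.2, -1.1], [4.1, 2.6], [5.1, 2.9]]
neck [[0.59052349 0.22288941 0.15959039]] bar [[0.60246616 0.22171781 0.3       ]]
stand (1, 3, 2, 0) [ 0.544  -0.2086 -0.1825  0.0328  0.0898] [[-0.6, -0.1], [0.3, 0.5], [0.3, 0.0], [0.2, -1.7], [-0.3, -0.5], [-0.7, 0.4], [-0.1, -1.0]]
```

View pics/c3.png

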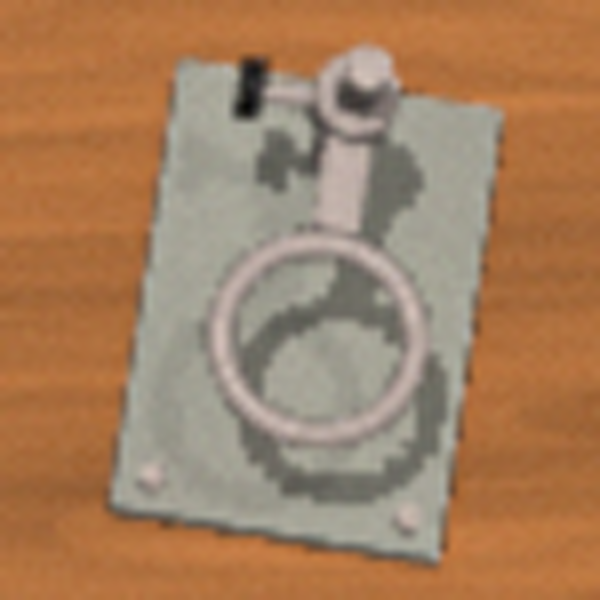

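Run:
```python
from h import *
C={c:cam(c) for c in("scene","top")}
a=np.radians(29)
ax=np.array([-np.sin(a),0,np.cos(a)]); O=np.array([.04,0,.08])
tip=O+.115*ax; nk=O+.091*ax; bar=np.array([nk[0]+.012,0,.300])
def f(v):
    o,h=v[3],.01
    FL,FR,BL,BR=[o-.075,.16,h],[o-.075,-.16,h],[o+.075,.16,h],[o+.075,-.16,h]
    ob=[("top",FL,(192.4,235.6)),("top",FR,(301.6,243.4)),("top",BR,(305.4,194.4)),("top",tip,(238,213.6)),("top",bar,(231.4,193.2)),
("scene",FL,(395.5,206.2)),("scene",FR,(349.5,260)),("scene",BR,(384.5,279.2)),("scene",BL,(428.7,223.2)),("scene",tip,(386,204.5)),("scene",bar,(395,182.8))]
    return np.concatenate([proj(C[c],pose(v,P))[0]-p for c,P,p in ob])
r=least_squares(f,[.55,.15,0,0],loss="soft_l1");v=r.x;print("cradle",v.round(4),r.fun.reshape(-1,2).round(1).tolist())
print("neck",pose(v,nk),"tip",pose(v,tip),"bar",pose(v,bar))
# stand with better ring centre; ring centre z
A=[]
for c,p in(("scene",(318.4-.4,310.6-.4)),("top",(399.4,221.7))):
    A.append((c,p))
r=least_squares(lambda P:np.concatenate([proj(C[c],P)[0]-p for c,p in A]),[.54,-.2,.08]);print("ring",r.x.round(4),r.fun.round(1))
```

```text
cradle [ 0.5751  0.2238 -0.1053  0.024 ] [[-1.2, -0.5], [-0.4, -0.1], [0.2, -1.4], [0.3, 0.1], [0.4, -0.3], [-0.4, -0.7], [-0.5, -1.3], [-0.2, 0.1], [0.1, -0.6], [-0.8, 0.2], [-0.2, 0.5]]
neck [[0.5710254  0.22424336 0.15959039]] tip [[0.55945442 0.22546639 0.18058127]] bar [[0.58295892 0.22298201 0.3       ]]
ring [ 0.5443 -0.2063  0.0917] [ 0.1 -0.   0.1  0.1]
```

```bash
cat >> h.py <<'E'
YAW=-.1053; N=np.array([-np.sin(np.radians(29))*np.cos(YAW),-np.sin(np.radians(29))*np.sin(YAW),np.cos(np.radians(29))])
OW=pose([.5751,.2238,YAW],[.04,0,.08])[0]; RING=np.array([.5443,-.2065])
def Rg(z,x):
    z=z/np.linalg.norm(z);x=x-z*(x@z);x/=np.linalg.norm(x);return np.c_[x,np.cross(z,x),z]
RG=Rg(-N,np.array([-np.sin(YAW),np.cos(YAW),0]))
def delta(p,R):
    s=get_state();R0=np.array(s["ee_rot"]);p0=np.array(s["position"])
    print("t",round(s["clock"],2),"p",p0.round(4),"F",np.round(s["contact_force"],1),"T",np.round(s["torque"],2),"open",round(s["opening"],3))
    print("shift mm",(R0.T@(p-p0)*1e3).round(1),"turn",Ro.from_matrix(R0.T@R).as_rotvec().round(4))
E
python3 -c "
from h import *
print(OW,N); delta(OW+.2*N,RG)"
```

```text
[0.61487844 0.21959578 0.08      ] [-0.4821243   0.05095616  0.87461971]
t 0.85 p [0.2127 0.6931 0.2313] F [-0.8  1.3 -0.3] T [ 0.04  0.02 -0.02] open 0.997
shift mm [-353.2  428.2  -23.6] turn [-0.5046  0.0487 -0.1883]
```

Emit:
move_arm([
  [85,[-20,25,-10],[-0.03,0,-0.01]],
  [85,[-60,73,-20],[-0.08,0.01,-0.03]],
  [85,[-105,127,-25],[-0.15,0.015,-0.056]],
  [85,[-150,182,-25],[-0.21,0.02,-0.08]],
  [85,[-195,236,-25],[-0.28,0.027,-0.1]],
  [85,[-240,291,-25],[-0.34,0.033,-0.13]],
  [85,[-282,342,-24],[-0.4,0.039,-0.15]],
  [85,[-320,388,-24],[-0.46,0.044,-0.17]],
  [85,[-345,418,-24],[-0.495,0.048,-0.185]],
  [85,[-353,428,-24],[-0.505,0.049,-0.188]],
], squeeze=90)

```text
clock: 2.1
position: [0.5191, 0.2254, 0.2555]
ee_rot: [[0.111, 0.869, 0.482], [0.994, -0.096, -0.055], [-0.001, 0.486, -0.874]]
contact_force: [0.7, 0.5, -0.1]
opening: 0.994
```

```bash
python3 -c "
from h import *
delta(OW+.2*N,RG)
c=cam('wrist');cv2.imwrite('pics/w1.png',grab_frame('wrist'))
print(c[0].round(1).tolist(),c[1].round(3).tolist())
for s in(.07,.091,.115):print(s,proj(c,OW+s*N))
for t in('neck','accumulator'):print(search_frame('wrist',t)[:2])
"
```

```text
t 2.1 p [0.5191 0.2254 0.2555] F [ 0.7  0.5 -0.1] T [0.09 0.49 0.04] open 0.994
shift mm [ 4.3 -1.2 -0.1] turn [ 0.0009  0.0038 -0.0046]
[[342.8, 0.0, 321.2], [0.0, 342.8, 241.3], [0.0, 0.0, 1.0]] [[0.111, -0.682, -0.723, 0.383], [0.994, 0.075, 0.081, 0.241], [-0.001, -0.727, 0.687, 0.342], [0.0, 0.0, 0.0, 1.0]]
0.07 [[326.85703491 229.82396981]]
0.091 [[327.18930402 237.24697335]]
0.115 [[327.63685319 247.24537233]]
[{'box': [287.2, 170.8, 367.3, 266.7], 'score': 0.59}]
[]
```

View pics/w1.png

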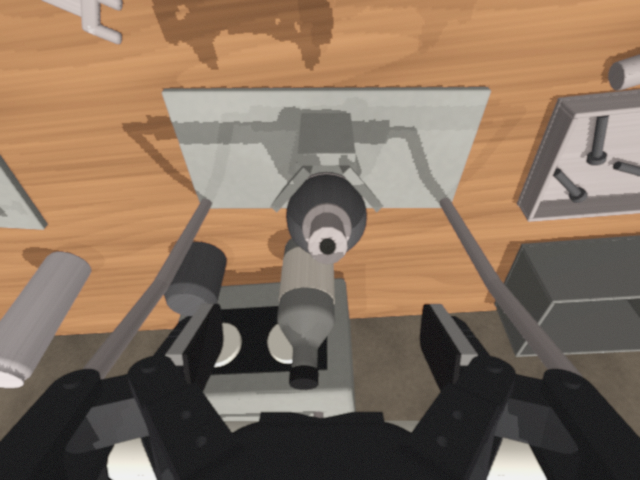

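The wrist view shows the neck tip at (327,244), within about 2 mm of the predicted (327.6,247), and the fingers straddle it. The bottle lies well behind it. I'll advance along the axis.

Emit:
move_arm([
  [85,[2,-1,6],[0,0.002,-0.002]],
  [85,[4,-2,20],[0,0.004,-0.004]],
  [85,[4,-2,36],[0,0.004,-0.004]],
  [85,[4,-2,54],[0,0.004,-0.004]],
  [85,[4,-2,72],[0,0.004,-0.004]],
  [85,[4,-2,90],[0,0.004,-0.004]],
  [85,[4,-2,104],[0,0.004,-0.004]],
  [85,[4,-2,114],[0,0.004,-0.004]],
  [85,[4,-2,120],[0,0.004,-0.004]],
  [85,[4,-2,121],[0,0.004,-0.004]],
])

```text
clock: 3.5
position: [0.5749, 0.2302, 0.1475]
ee_rot: [[0.097, 0.871, 0.482], [0.995, -0.085, -0.045], [0.002, 0.484, -0.875]]
contact_force: [-0.3, 0.2, 0.4]
opening: 0.995
```

```bash
python3 -c "
from h import *
delta(OW+.078*N,RG)
a=grab_frame('wrist');b=grab_frame('scene')
m=np.hstack([cv2.resize(a,(480,360)),cv2.resize(b[130:290,320:460],(315,360))]);cv2.imwrite('pics/w2.png',m)
"
```

```text
t 3.5 p [0.5749 0.2302 0.1475] F [-0.3  0.2  0.4] T [0.04 0.48 0.06] open 0.995
shift mm [-6.4  3.   0.8] turn [-0.0009 -0.0059  0.0066]
```

View pics/w2.png

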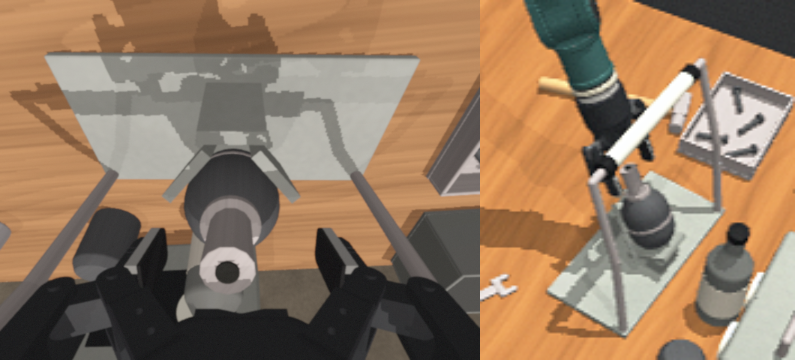

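The neck sits about 5 mm to the left (tool -x) of the jaw centre, which agrees with the state (-6). I'll correct that and then close.

Emit:
move_arm([
  [85,[-2,1,0],[0,-0.002,0.002]],
  [85,[-5,2,0],[0,-0.004,0.004]],
  [85,[-5.5,2,0],[0,-0.005,0.006]],
  [85,[-5.5,2,0],[0,-0.005,0.006]],
  [60,[-5.5,2,0],[0,-0.005,0.006]],
  [40,[-5.5,2,0],[0,-0.005,0.006]],
  [20,[-5.5,2,0],[0,-0.005,0.006]],
  [5,[-5.5,2,0],[0,-0.005,0.006]],
  [5,[-5.5,2,0],[0,-0.005,0.006]],
  [5,[-5.5,2,0],[0,-0.005,0.006]],
], squeeze=90)

```text
clock: 4.85
position: [0.5765, 0.2228, 0.1496]
ee_rot: [[0.107, 0.869, 0.482], [0.994, -0.094, -0.051], [0.001, 0.485, -0.874]]
contact_force: [-3.1, 1.5, 3.7]
opening: 0.309
```

```bash
python3 -c "
from h import *
delta(OW+.078*N,RG)"
```

```text
t 4.85 p [0.5765 0.2228 0.1496] F [-3.1  1.5  3.7] T [0.29 0.49 0.06] open 0.309
shift mm [ 0.8 -0.1  1.6] turn [ 0.0004  0.     -0.0022]
```

Emit:
move_arm([
  [5,[0,0,-2],[0,0,0]],
  [5,[0,0,-7],[0,0,0]],
  [5,[0,0,-15],[0,0,0]],
  [5,[0,0,-26],[0,0,0]],
  [5,[0,0,-39],[0,0,0]],
  [5,[0,0,-53],[0,0,0]],
  [5,[0,0,-67],[0,0,0]],
  [5,[0,0,-81],[0,0,0]],
  [5,[0,0,-95],[0,0,0]],
  [5,[0,0,-109],[0,0,0]],
], squeeze=90)

```text
clock: 6.1
position: [0.5223, 0.2264, 0.2437]
ee_rot: [[0.109, 0.871, 0.479], [0.994, -0.095, -0.055], [-0.003, 0.482, -0.876]]
contact_force: [0.3, 0.4, -3.7]
opening: 0.306
```

Emit:
move_arm([
  [5,[0,0,-14],[0,0,0]],
  [5,[0,0,-28],[0,0,0]],
  [5,[0,0,-42],[0,0,0]],
  [5,[0,0,-56],[0,0,0]],
  [5,[0,0,-70],[0,0,0]],
  [5,[0,0,-82],[0,0,0]],
  [5,[0,0,-91],[0,0,0]],
  [5,[0,0,-97],[0,0,0]],
  [5,[0,0,-100],[0,0,0]],
  [5,[0,0,-100],[0,0,0]],
])

```text
clock: 7.35
position: [0.4757, 0.2332, 0.3322]
ee_rot: [[0.108, 0.869, 0.482], [0.994, -0.094, -0.052], [0.0, 0.485, -0.874]]
contact_force: [-0.3, -0.0, -3.9]
opening: 0.308
```

```bash
python3 -c "
from h import *
yaw=YAW
RU=Rg(np.array([0,0,-1.]),np.array([-np.sin(yaw),np.cos(yaw),0]))
delta(np.array([.44,.15,.34]),RU)
cv2.imwrite('pics/w3.png',np.hstack([cv2.resize(grab_frame('wrist'),(400,300)),cv2.resize(grab_frame('scene')[50:290,220:460],(300,300))]))"
```

```text
t 7.35 p [0.4757 0.2332 0.3322] F [-0.3 -0.  -3.9] T [ 0.08  1.06 -0.  ] open 0.308
shift mm [-86.6 -19.4 -19.7] turn [ 5.065e-01  3.000e-04 -2.500e-03]
```

View pics/w3.png

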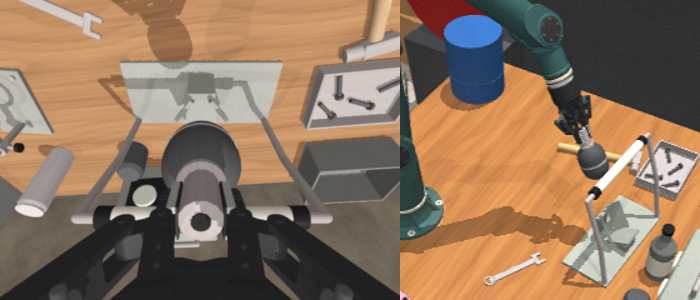

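Emit:
move_arm([
  [5,[-2,0,0],[0.012,0,0]],
  [5,[-8,-2,-2],[0.05,0,0]],
  [5,[-17,-4,-4],[0.1,0,0]],
  [5,[-29,-6,-6],[0.17,0,0]],
  [5,[-43,-9,-9],[0.25,0,0]],
  [5,[-57,-12,-12],[0.33,0,0]],
  [5,[-69,-15,-15],[0.4,0,0]],
  [5,[-78,-17,-17],[0.455,0,0]],
  [5,[-84,-19,-19],[0.492,0,0]],
  [5,[-87,-20,-20],[0.506,0,-0.002]],
])

```text
clock: 8.7
position: [0.4401, 0.1489, 0.34]
ee_rot: [[0.106, 0.994, 0.001], [0.994, -0.106, -0.0], [-0.0, 0.001, -1.0]]
contact_force: [-0.4, -0.4, -4.5]
opening: 0.308
```

```bash
cat >> h.py <<'E'
RU=Rg(np.array([0,0,-1.]),np.array([-np.sin(YAW),np.cos(YAW),0]))
E
python3 -c "
from h import *
delta(np.array([RING[0],RING[1],.30]),RU)"
```

```text
t 8.7 p [0.4401 0.1489 0.34  ] F [-0.4 -0.4 -4.5] T [ 0.02 -0.09  0.05] open 0.308
shift mm [-342.3  141.4   40.3] turn [ 0.0009  0.0004 -0.0012]
```

Emit:
move_arm([
  [5,[-2,1,0],[0,0,0]],
  [5,[-8,3,0],[0,0,0]],
  [5,[-18,7,1],[0,0,0]],
  [5,[-32,13,2],[0,0,0]],
  [5,[-50,21,4],[0,0,0]],
  [5,[-72,30,6],[0,0,0]],
  [5,[-96,40,9],[0,0,0]],
  [5,[-121,50,12],[0,0,0]],
  [5,[-146,60,15],[0,0,0]],
  [5,[-171,71,18],[0,0,0]],
])

```text
clock: 9.95
position: [0.492, -0.0299, 0.322]
ee_rot: [[0.107, 0.994, 0.001], [0.994, -0.107, -0.001], [-0.001, 0.001, -1.0]]
contact_force: [0.9, 0.9, -4.1]
opening: 0.307
```

Emit:
move_arm([
  [5,[-25,10,3],[0,0,0]],
  [5,[-50,20,6],[0,0,0]],
  [5,[-75,31,9],[0,0,0]],
  [5,[-99,41,12],[0,0,0]],
  [5,[-121,50,15],[0,0,0]],
  [5,[-139,57,18],[0,0,0]],
  [5,[-153,63,20],[0,0,0]],
  [5,[-163,67,21],[0,0,0]],
  [5,[-169,70,22],[0,0,0]],
  [5,[-171,71,22],[0,0,0]],
])

```text
clock: 11.2
position: [0.5445, -0.2054, 0.3001]
ee_rot: [[0.105, 0.994, 0.0], [0.994, -0.105, 0.0], [0.0, 0.0, -1.0]]
contact_force: [0.1, 1.1, -3.8]
opening: 0.305
```

```bash
python3 -c "
from h import *
delta(np.array([RING[0],RING[1],.25]),RU)
C={c:cam(c) for c in('scene','wrist')}
a=grab_frame('wrist');b=grab_frame('scene')
s=get_state();p=np.array(s['position'])
for k in(-.038,0,.07,.115):
  print(k,[proj(C[c],p+[0,0,k-.077])[0].round(0).tolist() for c in C])
print('ring',[proj(C[c],[*RING,.092])[0].round(0).tolist() for c in C])
t=np.linspace(0,2*np.pi,40)
for r in(.029,.039):
  for q in proj(C['wrist'],np.c_[RING[0]+r*np.cos(t),RING[1]+r*np.sin(t),0*t+.092]):
    if abs(q).max()<2000: cv2.circle(a,tuple(int(x) for x in q),1,(0,255,0),-1)
cv2.imwrite('pics/w4.png',np.hstack([cv2.resize(a,(480,360)),cv2.resize(b[200:360,250:390],(315,360))]))"
```

```text
t 11.2 p [ 0.5445 -0.2054  0.3001] F [ 0.1  1.1 -3.8] T [ 0.   -0.03 -0.03] open 0.305
shift mm [-1.1 -0.1 50.1] turn [ 0.0004 -0.0002 -0.0004]
-0.038 [[318.0, 294.0], [321.0, 237.0]]
0 [[318.0, 288.0], [321.0, 253.0]]
0.07 [[317.0, 274.0], [322.0, 301.0]]
0.115 [[317.0, 265.0], [322.0, 360.0]]
ring [[318.0, 310.0], [320.0, 211.0]]
```

View pics/w4.png

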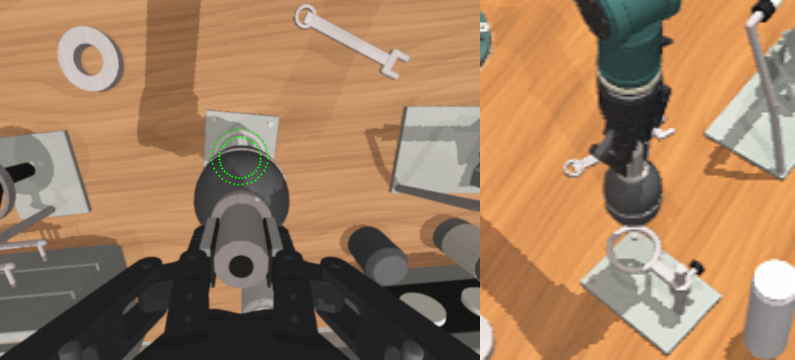

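Emit:
move_arm([
  [5,[-1,0,2],[0,0,0]],
  [5,[-1,0,7],[0,0,0]],
  [5,[-1,0,15],[0,0,0]],
  [5,[-1,0,26],[0,0,0]],
  [5,[-1,0,39],[0,0,0]],
  [5,[-1,0,52],[0,0,0]],
  [5,[-1,0,64],[0,0,0]],
  [5,[-1,0,73],[0,0,0]],
  [5,[-1,0,79],[0,0,0]],
  [5,[-1,0,82],[0,0,0]],
])

```text
clock: 12.55
position: [0.5444, -0.2065, 0.2178]
ee_rot: [[0.106, 0.994, 0.001], [0.994, -0.106, -0.0], [-0.0, 0.001, -1.0]]
contact_force: [-0.7, 0.2, -3.8]
opening: 0.304
```

Emit:
move_arm([
  [5,[0,0,1],[0,0,0]],
  [5,[0,0,2],[0,0,0]],
  [5,[0,0,3],[0,0,0]],
  [5,[0,0,4],[0,0,0]],
  [5,[0,0,5],[0,0,0]],
  [5,[0,0,6],[0,0,0]],
  [5,[0,0,7],[0,0,0]],
  [5,[0,0,8],[0,0,0]],
  [5,[0,0,9],[0,0,0]],
  [5,[0,0,10],[0,0,0]],
])

```text
clock: 13.8
position: [0.5444, -0.2064, 0.208]
ee_rot: [[0.106, 0.994, 0.001], [0.994, -0.106, -0.0], [-0.0, 0.001, -1.0]]
contact_force: [0.7, 0.0, -4.0]
opening: 0.306
```

```bash
python3 -c "
from h import *
delta(np.array([RING[0],RING[1],.196]),RU)
cv2.imwrite('pics/w5.png',cv2.resize(grab_frame('scene')[240:360,250:390],(700,600),interpolation=cv2.INTER_CUBIC))"
```

```text
t 13.8 p [ 0.5444 -0.2064  0.208 ] F [ 0.7  0.  -4. ] T [ 0.03 -0.05 -0.05] open 0.306
shift mm [-0.1 -0.1 12. ] turn [ 0.0006  0.0001 -0.0006]
```

View pics/w5.png

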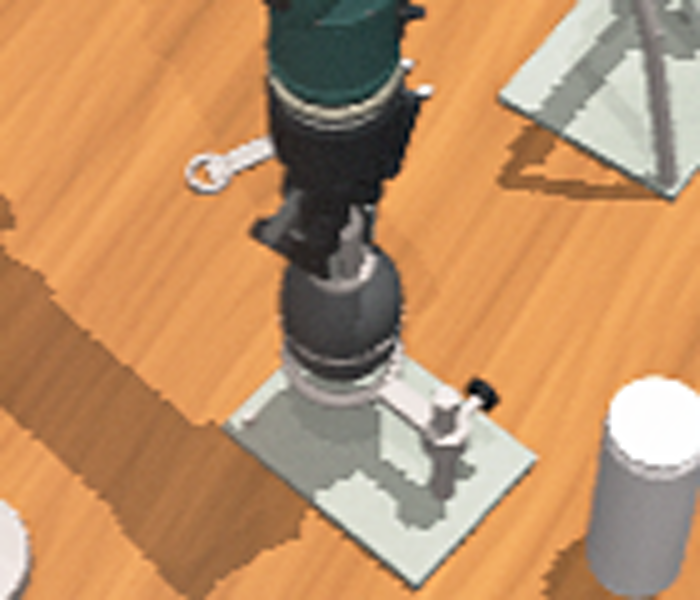

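The accumulator is centred over the grey ring (picture ~(343,370)) and just above it. I'll continue slowly.

Emit:
move_arm([
  [5,[0,0,0.6],[0,0,0]],
  [5,[0,0,1.2],[0,0,0]],
  [5,[0,0,1.8],[0,0,0]],
  [5,[0,0,2.4],[0,0,0]],
  [5,[0,0,3],[0,0,0]],
  [5,[0,0,3.6],[0,0,0]],
  [5,[0,0,4.2],[0,0,0]],
  [5,[0,0,4.8],[0,0,0]],
  [5,[0,0,5.4],[0,0,0]],
  [5,[0,0,6],[0,0,0]],
])

```text
clock: 15.1
position: [0.5444, -0.2064, 0.2021]
ee_rot: [[0.106, 0.994, 0.001], [0.994, -0.106, -0.0], [-0.0, 0.001, -1.0]]
contact_force: [0.0, -0.0, -4.0]
opening: 0.308
```

Emit:
move_arm([
  [5,[0,0,0.5],[0,0,0]],
  [5,[0,0,1],[0,0,0]],
  [5,[0,0,1.5],[0,0,0]],
  [5,[0,0,2],[0,0,0]],
  [5,[0,0,2.5],[0,0,0]],
  [5,[0,0,3],[0,0,0]],
  [5,[0,0,3.5],[0,0,0]],
  [5,[0,0,4],[0,0,0]],
  [5,[0,0,4],[0,0,0]],
  [5,[0,0,4],[0,0,0]],
])

```text
clock: 16.35
position: [0.5444, -0.2064, 0.1981]
ee_rot: [[0.106, 0.994, 0.001], [0.994, -0.106, -0.0], [-0.0, 0.001, -1.0]]
contact_force: [-1.1, 1.2, -3.9]
opening: 0.307
```

Emit:
move_arm([
  [5,[0,0,0.4],[0,0,0]],
  [5,[0,0,0.8],[0,0,0]],
  [5,[0,0,1.2],[0,0,0]],
  [5,[0,0,1.6],[0,0,0]],
  [5,[0,0,2],[0,0,0]],
  [5,[0,0,2.4],[0,0,0]],
  [5,[0,0,2.8],[0,0,0]],
  [5,[0,0,3],[0,0,0]],
  [5,[0,0,3],[0,0,0]],
  [5,[0,0,3],[0,0,0]],
])

```text
clock: 17.6
position: [0.5447, -0.2073, 0.1955]
ee_rot: [[0.106, 0.994, 0.002], [0.994, -0.106, -0.001], [-0.001, 0.002, -1.0]]
contact_force: [0.3, -2.9, 0.2]
opening: 0.309
```

Contact: the ring already carries the weight, and the lateral force is -2.9 N in y. I'll ease 1 mm towards -y (tool -x) and settle a little more.

Emit:
move_arm([
  [5,[-0.3,0,0],[0,0,0]],
  [5,[-0.6,0,0],[0,0,0]],
  [5,[-1,0,0],[0,0,0]],
  [5,[-1.3,0,0.2],[0,0,0]],
  [5,[-1.5,0,0.4],[0,0,0]],
  [5,[-1.5,0,0.6],[0,0,0]],
  [5,[-1.5,0,0.8],[0,0,0]],
  [5,[-1.5,0,0.8],[0,0,0]],
  [5,[-1.5,0,0.8],[0,0,0]],
  [5,[-1.5,0,0.8],[0,0,0]],
])

```text
clock: 18.85
position: [0.5448, -0.2076, 0.1953]
ee_rot: [[0.105, 0.994, 0.002], [0.994, -0.105, 0.0], [0.001, 0.002, -1.0]]
contact_force: [-1.2, -2.0, 7.3]
opening: 0.302
```

```bash
python3 -c "
from h import *
for i in range(3):
  delta(np.array([RING[0],RING[1],.196]),RU); grab_frame('scene')"
```

```text
t 18.85 p [ 0.5448 -0.2076  0.1953] F [-1.2 -2.   7.3] T [-0.48  0.31  0.01] open 0.302
shift mm [ 1.  -0.6 -0.7] turn [ 0.0017 -0.0005 -0.0003]
t 18.9 p [ 0.5448 -0.2076  0.1952] F [-0.6 -1.6  8. ] T [-0.52  0.23  0.01] open 0.304
shift mm [ 1.  -0.6 -0.8] turn [ 0.0016 -0.0006 -0.0004]
t 18.95 p [ 0.5448 -0.2076  0.1953] F [-2.1 -1.4  6.7] T [-0.51  0.3  -0.03] open 0.308
shift mm [ 1.  -0.6 -0.7] turn [ 0.0017 -0.0006 -0.0004]
```

Emit:
move_arm([
  [5,[-0.3,-0.2,-0.1],[0,0,0]],
  [5,[-0.6,-0.4,-0.2],[0,0,0]],
  [5,[-0.8,-0.5,-0.3],[0,0,0]],
  [5,[-1,-0.6,-0.4],[0,0,0]],
  [5,[-1.2,-0.7,-0.5],[0,0,0]],
  [5,[-1.2,-0.7,-0.5],[0,0,0]],
  [5,[-1.2,-0.7,-0.5],[0,0,0]],
  [5,[-1.2,-0.7,-0.5],[0,0,0]],
  [5,[-1.2,-0.7,-0.5],[0,0,0]],
  [5,[-1.2,-0.7,-0.5],[0,0,0]],
], squeeze=60)

```text
clock: 20.25
position: [0.5444, -0.2078, 0.1953]
ee_rot: [[0.105, 0.994, 0.002], [0.994, -0.105, 0.001], [0.002, 0.002, -1.0]]
contact_force: [0.1, -0.2, 6.1]
opening: 0.307
```

```bash
python3 -c "
from h import *
for i in range(3):
  delta(np.array([RING[0],RING[1],.196]),RU); a=grab_frame('scene')
cv2.imwrite('pics/w6.png',cv2.resize(np.hstack([a[240:360,270:370],grab_frame('wrist')[100:460:3,180:460:3]]),None,fx=4,fy=4,interpolation=cv2.INTER_CUBIC))"
```

```text
t 20.25 p [ 0.5444 -0.2078  0.1953] F [ 0.1 -0.2  6.1] T [ 0.03 -0.14 -0.01] open 0.307
shift mm [ 1.2 -0.3 -0.7] turn [ 0.002  -0.0016  0.0001]
t 20.3 p [ 0.5444 -0.2078  0.1953] F [ 1.  -0.   5.1] T [ 0.06 -0.18  0.02] open 0.306
shift mm [ 1.3 -0.3 -0.7] turn [ 0.002  -0.0016  0.0001]
t 20.35 p [ 0.5445 -0.2078  0.1953] F [0.5 0.3 5.8] T [ 0.03 -0.13 -0.01] open 0.304
shift mm [ 1.2 -0.3 -0.7] turn [ 0.002  -0.0016  0.0001]
```

View pics/w6.png

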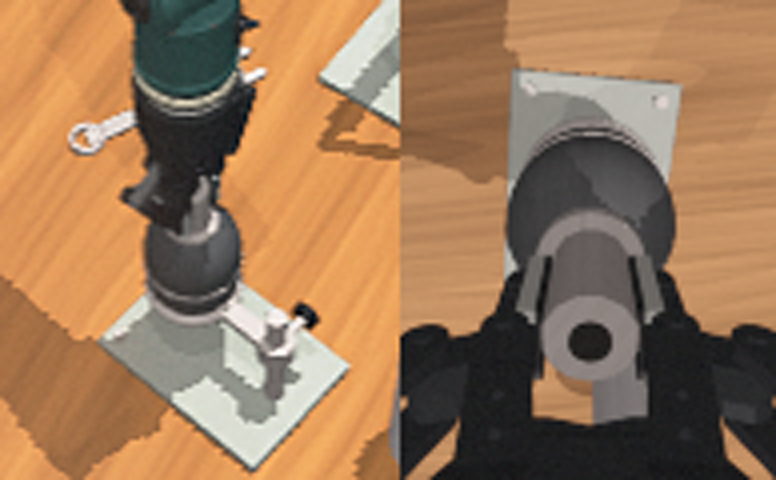

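Seated: the lateral forces are about 0 and the ring carries the whole weight plus about 6 N of preload. I'll release.

Emit:
move_arm([
  [20,[0,0,0],[0,0,0]],
  [26,[0,0,0],[0,0,0]],
  [30,[0,0,0],[0,0,0]],
  [34,[0,0,0],[0,0,0]],
  [40,[0,0,0],[0,0,0]],
  [50,[0,0,0],[0,0,0]],
  [65,[0,0,0],[0,0,0]],
  [80,[0,0,0],[0,0,0]],
  [80,[0,0,0],[0,0,0]],
  [80,[0,0,0],[0,0,0]],
], squeeze=30)

```text
clock: 21.7
position: [0.5434, -0.209, 0.1949]
ee_rot: [[0.106, 0.994, 0.001], [0.994, -0.106, -0.0], [-0.0, 0.001, -1.0]]
contact_force: [0.7, -0.4, 0.2]
opening: 0.934
```

```bash
python3 -c "
from h import *
delta(np.array([RING[0],RING[1],.35]),RU)"
```

```text
t 21.7 p [ 0.5434 -0.209   0.1949] F [ 0.7 -0.4  0.2] T [ 0.01 -0.01 -0.04] open 0.934
shift mm [   2.6    0.7 -155.1] turn [ 0.0007  0.0001 -0.0006]
```

Free of contact. Now I'll retreat straight up.

Emit:
move_arm([
  [80,[0,0,-2],[0,0,0]],
  [80,[1,0,-8],[0,0,0]],
  [80,[1,0,-20],[0,0,0]],
  [80,[1,0,-36],[0,0,0]],
  [80,[1,0,-56],[0,0,0]],
  [80,[1,0,-78],[0,0,0]],
  [80,[1,0,-100],[0,0,0]],
  [80,[1,0,-120],[0,0,0]],
  [80,[1,0,-132],[0,0,0]],
  [80,[1,0,-136],[0,0,0]],
])

```text
clock: 22.95
position: [0.5438, -0.2082, 0.332]
ee_rot: [[0.106, 0.994, 0.002], [0.994, -0.106, -0.001], [-0.0, 0.002, -1.0]]
contact_force: [-0.5, -0.0, -0.2]
opening: 0.934
```

```bash
python3 -c "
from h import *
delta(np.array([RING[0],RING[1],.35]),RU)
C={c:cam(c) for c in('scene','wrist')}
a=grab_frame('wrist');b=grab_frame('scene')
for k in(0,.115):
  q=[proj(C[c],[.544,-.208,.118+k])[0].round(0).tolist() for c in C];print(k,q)
cv2.imwrite('pics/w7.png',np.hstack([cv2.resize(a,(400,300)),cv2.resize(b[120:380,250:450],(231,300))]))"
```

```text
t 22.95 p [ 0.5438 -0.2082  0.332 ] F [-0.5 -0.  -0.2] T [ 0.05 -0.   -0.02] open 0.934
shift mm [  1.7   0.4 -18. ] turn [ 0.0025  0.0003 -0.0006]
0 [[318.0, 306.0], [321.0, 209.0]]
0.115 [[317.0, 286.0], [321.0, 243.0]]
```

View pics/w7.png

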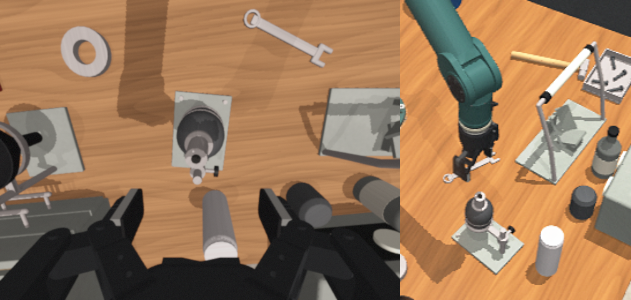

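The accumulator stands in the ring, with the shell centre where predicted. The neck tip in the wrist view is at about (312,253) against (321,243) for exactly upright, which suggests a few degrees of lean. I'll measure it numerically.

```bash
python3 -c "
from h import *
import time
C={c:cam(c) for c in('scene','wrist')}
for i in range(2):
  a=grab_frame('wrist');print('w',[(d['box'],d['score']) for d in search_frame('wrist','neck')[:1]])
  b=grab_frame('scene');print('s',[(d['box'],d['score']) for d in search_frame('scene','neck')[:1]])
g=cv2.cvtColor(a,cv2.COLOR_BGR2GRAY);print(g[236:270:2,292:336:2])
h=cv2.cvtColor(b,cv2.COLOR_BGR2GRAY);print(h[276:322:2,300:340:2])
cs=cv2.HoughCircles(g[130:280,260:380],cv2.HOUGH_GRADIENT,1,10,param1=100,param2=15,minRadius=8,maxRadius=60);print(None if cs is None else (cs[0][:6]+[260,130,0]).round(0).tolist())
"
```

```text
w [([281.5, 171.3, 358.3, 270.7], 0.78)]
s [([312.7, 284.7, 331.5, 318.5], 0.73)]
w []
s [([417.0, 230.6, 440.9, 274.9], 0.68)]
[[ 58  84 130 133 101  87  89  92  91  92  93  94  94  90  92  90  91  89
   87  86 110 171]
 [ 56  72 128 128  92  86  88  89  92  90  96  94  92  93  91  90  91  89
   86  91 115 170]
 [ 55  61 113 120  86  87  92 105 111 111 113 116 112 101  95  93  91  89
   87  91 122 171]
 [ 61  58  93 105  86  97 121 138 140 132 132 128 131 134 126 108  94  89
   85  92 126 174]
 [ 99  64  67  86 110 133 158 177 176 148 137 136 135 137 137 136 125  94
   87  93 131 179]
 [156  81  72 104 135 140 143 147 150 139 137 135 135 137 137 138 136 117
   91  99 138 180]
 [163 118  92 127 139 138 136 137 138 136 133 133 135 138 138 138 137 133
  114  99 145 160]
 [174 138 125 136 137 135 138 138 119  87  75  77 100 126 139 140 135 135
  137 128 116  97]
 [177 157 133 141 141 141 140 116  47  34  34  30  34  74 136 156 160 140
  176 158  87  75]
 [179 164 142 174 177 181 174  93  42  42  41  42  43  52 131 179 173 159
  183 165  87  99]
 [179 168 146 179 186 187 172  76  45  46 
[... 1998 characters left out ...]
7  70  82  80  81  80  76  67  45 131 179 172
  172 166]
 [183 172 178 112  78  58  65  69  70  73  76  69  61  54  54 154 170 174
  169 171]
 [176 176 182 168  84  80  58  59  59  58  59  54  47 109  79 192 211 165
  168 163]
 [173 178 171 180 117  64 100  60  53  52  48  71  99  55 141 187 219 229
  168 157]
 [174 173 220 210 149 142  54  49  64  83  70  47  55 158 233 225 216 218
  219 185]
 [170 223 219 174 135 141 170 134  88  64  77 147 165 221 233 234 229 217
  191 241]
 [223 219 171 150 138 130 117 144 165 172 157 138  93 116 225 233 233 232
  207 245]]
[[320.0, 218.0, 39.0], [302.0, 216.0, 56.0], [316.0, 200.0, 50.0], [306.0, 206.0, 45.0], [316.0, 234.0, 24.0], [332.0, 220.0, 50.0]]
```

```bash
python3 -c "
from h import *
C={c:cam(c) for c in('scene','wrist')}
A=[('scene',(319.8,290)),('wrist',(312.7,256.3))]
r=least_squares(lambda P:np.concatenate([proj(C[c],P)[0]-p for c,p in A]),[.54,-.2,.23]);print(r.x.round(4),r.fun.round(1))
w=A[1:];r=least_squares(lambda P:np.concatenate([proj(C[c],[P[0],P[1],.232])[0]-p for c,p in w]),[.54,-.2]);print('wrist only z .232',r.x.round(4))
a=grab_frame('wrist');
c=C['wrist'];print('shell',proj(c,[.5440,-.2078,.118]))
g=cv2.cvtColor(a,cv2.COLOR_BGR2GRAY);print(g[205,270:370:2]);print(g[150:190:2,318])
"
```

```text
[ 0.554  -0.2153  0.2292] [-1.2  0.5  0.3  0.2]
wrist only z .232 [ 0.5528 -0.2153]
shell [[321.32347772 210.69660134]]
[146 145 144 133 134 131 127  77  46  50  50  52  55  57  57  56  58  59
  58  62  61  60  60  64  62  62  63  61  61  61  59  60  61  61  61  59
  57  54  53  57  69  70  64  67 146 182 181 163 137 139]
[140 177 175 177 177 174 134 121 118 120 113 109  53 103  75  48  51  58
  62  67]
```

It leans about 5.8° (tip +9 mm in x, -7.5 mm in y), so the release disturbed it. It stands stably and 43 s are left, so I'll mend it. The plan is to regrasp along the leaning axis, lift slightly, make it upright, seat it with near-zero preload and release more slowly.

```bash
cat >> h.py <<'E'
S=np.array([.5443,-.2076,.1157]); N2=np.array([.5533,-.2153,.2302])-S; N2/=np.linalg.norm(N2)
RL=Rg(-N2,RU[:,0])
E
python3 -c "
from h import *
delta(S+.20*N2,RL); delta(S+.080*N2,RL)"
```

```text
t 23.5 p [ 0.5433 -0.208   0.3305] F [ 0.8 -0.9  0.5] T [-0.01 -0.   -0.02] open 0.939
shift mm [-11.2  17.9  15.9] turn [0.085  0.0583 0.0019]
t 23.5 p [ 0.5433 -0.208   0.3305] F [ 0.8 -0.9  0.5] T [-0.01 -0.   -0.02] open 0.939
shift mm [ -4.2   7.7 135.2] turn [0.085  0.0583 0.0019]
```

Emit:
move_arm([
  [80,[-3,5,4],[0.02,0.015,0]],
  [80,[-7,12,10],[0.055,0.038,0.001]],
  [80,[-10,16,15],[0.08,0.054,0.002]],
  [80,[-11,18,16],[0.085,0.058,0.002]],
  [80,[-11,18,16],[0.085,0.058,0.002]],
  [80,[-10.5,17,26],[0.085,0.058,0.002]],
  [80,[-9.5,15.5,42],[0.085,0.058,0.002]],
  [80,[-8.4,13.8,62],[0.085,0.058,0.002]],
  [80,[-7.4,12.3,80],[0.085,0.058,0.002]],
  [80,[-7,11.5,88],[0.085,0.058,0.002]],
])

```text
clock: 24.75
position: [0.5531, -0.2155, 0.2411]
ee_rot: [[0.11, 0.991, -0.08], [0.992, -0.104, 0.067], [0.058, -0.087, -0.995]]
contact_force: [0.5, 0.3, -0.5]
opening: 0.937
```

```bash
python3 -c "
from h import *
delta(S+.080*N2,RL)
c=cam('wrist');a=grab_frame('wrist');g=cv2.cvtColor(a,cv2.COLOR_BGR2GRAY)
q=proj(c,S+.115*N2)[0];print('tip pred',q)
x,y=q.astype(int);w=g[y-30:y+30,x-30:x+30]
_,_,st,ce=cv2.connectedComponentsWithStats((w<60).astype(np.uint8))
print([(s[4],(k+[x-30,y-30]).round(1).tolist()) for s,k in zip(st[1:],ce[1:]) if s[4]>30])"
```

```text
t 24.75 p [ 0.5531 -0.2155  0.2411] F [ 0.5  0.3 -0.5] T [-0.11  0.03  0.02] open 0.937
shift mm [-0.4  1.1 45.9] turn [-0.002  -0.0003  0.0001]
tip pred [320.24135677 299.55558484]
[(np.int32(59), [292.4, 280.3]), (np.int32(392), [325.5, 299.0])]
```

```bash
cat > tip.py <<'E'
from h import *
def tip(P0):
    c=cam('wrist');a=grab_frame('wrist');g=cv2.cvtColor(a,cv2.COLOR_BGR2GRAY)
    q=proj(c,P0)[0];x,y=q.astype(int);w=g[y-30:y+30,x-30:x+30]
    _,_,st,ce=cv2.connectedComponentsWithStats((w<60).astype(np.uint8))
    k=min((c for s,c in zip(st[1:],ce[1:]) if s[4]>100),key=lambda c:np.linalg.norm(c-30))+[x-30,y-30]
    r=least_squares(lambda P:proj(c,[P[0],P[1],P0[2]])[0]-k,P0[:2]);print('pred',q.round(1),'seen',k.round(1),'tip xy',r.x.round(4))
E
python3 -c "
from tip import *
for i in range(3): tip(S+.115*N2)
delta(S+.080*N2,RL)"
```

```text
pred [320.3 300.2] seen [325.7 299.6] tip xy [ 0.5533 -0.2126]
pred [320.6 298.5] seen [326.1 297.8] tip xy [ 0.5533 -0.2126]
pred [321.1 296.5] seen [326.7 295.9] tip xy [ 0.5533 -0.2125]
t 24.95 p [ 0.5545 -0.2164  0.2431] F [0.  0.2 0.9] T [-0.12 -0.13  0.04] open 0.935
shift mm [ 0.2 -0.3 48.1] turn [ 0.0013  0.0006 -0.0001]
```

```bash
sed -i 's/-.2153,.2302/-.2128,.2302/' h.py; python3 -c "
from tip import *
delta(S+.080*N2,RL)"
```

```text
t 24.95 p [ 0.5545 -0.2164  0.2431] F [0.  0.2 0.9] T [-0.12 -0.13  0.04] open 0.935
shift mm [ 1.9 -0.5 48.1] turn [-0.001  -0.021  -0.0002]
```

Emit:
move_arm([
  [80,[1,0,3],[0,-0.01,0]],
  [80,[2,-0.5,10],[-0.001,-0.02,0]],
  [80,[2,-0.5,20],[-0.001,-0.021,0]],
  [80,[2,-0.5,31],[-0.001,-0.021,0]],
  [80,[2,-0.5,40],[-0.001,-0.021,0]],
  [80,[2,-0.5,45],[-0.001,-0.021,0]],
  [80,[2,-0.5,47],[-0.001,-0.021,0]],
  [80,[2,-0.5,47],[-0.001,-0.021,0]],
  [80,[2,-0.5,47],[-0.001,-0.021,0]],
  [80,[2,-0.5,47],[-0.001,-0.021,0]],
])

```text
clock: 26.2
position: [0.5505, -0.2111, 0.1965]
ee_rot: [[0.108, 0.991, -0.078], [0.993, -0.105, 0.045], [0.037, -0.083, -0.996]]
contact_force: [-0.0, 0.2, 0.7]
opening: 0.938
```

```bash
python3 -c "
from tip import *
tip(S+.115*N2)
delta(S+.080*N2,RL)"
```

```text
pred [320.7 353.4] seen [324.9 352.2] tip xy [ 0.553  -0.2112]
t 26.25 p [ 0.5504 -0.2111  0.1965] F [-0.1 -0.2 -0.1] T [-0.07 -0.04  0.05] open 0.933
shift mm [-0.1  0.2  1.1] turn [-0.0001 -0.0001 -0.0002]
```

Emit:
move_arm([
  [70,[0.8,0,0.5],[0,-0.006,0]],
  [55,[0.8,0,0.5],[0,-0.012,0]],
  [42,[0.8,0,0.5],[0,-0.012,0]],
  [34,[0.8,0,0.5],[0,-0.012,0]],
  [30,[0.8,0,0.5],[0,-0.012,0]],
  [28,[0.8,0,0.5],[0,-0.012,0]],
  [24,[0.8,0,0.5],[0,-0.012,0]],
  [15,[0.8,0,0.5],[0,-0.012,0]],
  [5,[0.8,0,0.5],[0,-0.012,0]],
  [5,[0.8,0,0.5],[0,-0.012,0]],
], squeeze=60)

```text
clock: 27.5
position: [0.5504, -0.2102, 0.1959]
ee_rot: [[0.108, 0.991, -0.08], [0.994, -0.105, 0.034], [0.025, -0.083, -0.996]]
contact_force: [0.3, 0.6, 3.0]
opening: 0.313
```

Emit:
move_arm([
  [5,[0,0,-0.5],[0,0,0]],
  [5,[0,0,-1.5],[0,0,0]],
  [5,[0,0,-3],[0,0,0]],
  [5,[0,0,-5],[0,0,0]],
  [5,[0,0,-7],[0,0,0]],
  [5,[0,0,-9],[0,0,0]],
  [5,[0,0,-10],[0,0,0]],
  [5,[0,0,-10],[0,0,0]],
  [5,[0,0,-10],[0,0,0]],
  [5,[0,0,-10],[0,0,0]],
], squeeze=90)

```text
clock: 28.75
position: [0.5511, -0.2105, 0.2056]
ee_rot: [[0.107, 0.991, -0.08], [0.994, -0.105, 0.034], [0.025, -0.083, -0.996]]
contact_force: [0.5, -0.4, -3.3]
opening: 0.305
```

```bash
python3 -c "
from tip import *
delta(np.array([.5443,-.2076,.208]),RU)"
```

```text
t 28.75 p [ 0.5511 -0.2105  0.2056] F [ 0.5 -0.4 -3.3] T [-0.08 -0.17  0.  ] open 0.305
shift mm [ 2.3 -7.2 -1.7] turn [-0.0835 -0.025  -0.0012]
```

Emit:
move_arm([
  [5,[0.2,-0.5,-0.1],[-0.006,-0.002,0]],
  [5,[0.6,-1.5,-0.4],[-0.018,-0.005,0]],
  [5,[1,-3,-0.7],[-0.034,-0.01,0]],
  [5,[1.4,-4.5,-1],[-0.05,-0.015,0]],
  [5,[1.8,-6,-1.4],[-0.066,-0.02,-0.001]],
  [5,[2,-6.8,-1.6],[-0.078,-0.023,-0.001]],
  [5,[2.1,-7.2,-1.7],[-0.0835,-0.025,-0.001]],
  [5,[2.1,-7.2,-1.7],[-0.0835,-0.025,-0.001]],
  [5,[2.1,-7.2,-1.7],[-0.0835,-0.025,-0.001]],
  [5,[2.1,-7.2,-1.7],[-0.0835,-0.025,-0.001]],
])

```text
clock: 30.0
position: [0.5445, -0.2078, 0.208]
ee_rot: [[0.105, 0.994, 0.0], [0.994, -0.105, -0.0], [-0.0, 0.0, -1.0]]
contact_force: [0.4, 0.1, -3.6]
opening: 0.302
```

```bash
python3 -c "
from tip import *
delta(np.array([.5444,-.2078,.196]),RU)
p=np.array(get_state()['position'])
tip(p+[0,0,.035])
# shell silhouette fit: edges at rows
c=cam('wrist');a=grab_frame('wrist');cv2.imwrite('pics/held2.png',a)
print('centre pred',proj(c,p-[0,0,.08]))
g=cv2.GaussianBlur(cv2.cvtColor(a,cv2.COLOR_BGR2GRAY),(5,5),0)
for n,g in(('now',g),):
  m=((g<75)).astype(np.uint8)
  for y in range(180,260,10):
    xs=np.where(m[y,230:420])[0]+230; print(y,xs.min() if len(xs) else None,xs.max() if len(xs) else None)
"
```

```text
t 30.0 p [ 0.5445 -0.2078  0.208 ] F [ 0.4  0.1 -3.6] T [ 0.02 -0.01 -0.01] open 0.302
shift mm [ 0.  -0.1 12. ] turn [ 0.0001  0.0001 -0.0001]
pred [321.  354.7] seen [321.2 352.6] tip xy [ 0.5436 -0.2076]
centre pred [[321.09407211 251.44864068]]
180 None None
190 None None
200 None None
210 289 353
220 277 365
230 270 372
240 266 378
250 262 381
```

Upright again: the tip is within 1 mm, the shell is symmetric and the torque is about 0. I'll lower it.

Emit:
move_arm([
  [5,[0,0,1],[0,0,0]],
  [5,[0,0,2.5],[0,0,0]],
  [5,[0,0,4],[0,0,0]],
  [5,[0,0,5.5],[0,0,0]],
  [5,[0,0,7],[0,0,0]],
  [5,[0,0,8],[0,0,0]],
  [5,[0,0,8.7],[0,0,0]],
  [5,[0,0,9.3],[0,0,0]],
  [5,[0,0,9.7],[0,0,0]],
  [5,[0,0,10],[0,0,0]],
])

```text
clock: 31.35
position: [0.5444, -0.2078, 0.1981]
ee_rot: [[0.105, 0.994, 0.0], [0.994, -0.105, -0.0], [-0.0, 0.0, -1.0]]
contact_force: [0.4, 0.2, -4.1]
opening: 0.307
```

Emit:
move_arm([
  [5,[0,0,0.2],[0,0,0]],
  [5,[0,0,0.4],[0,0,0]],
  [5,[0,0,0.6],[0,0,0]],
  [5,[0,0,0.8],[0,0,0]],
  [5,[0,0,1],[0,0,0]],
  [5,[0,0,1],[0,0,0]],
  [5,[0,0,1],[0,0,0]],
  [5,[0,0,1],[0,0,0]],
  [5,[0,0,1],[0,0,0]],
  [5,[0,0,1],[0,0,0]],
])

```text
clock: 32.6
position: [0.5443, -0.2078, 0.1971]
ee_rot: [[0.105, 0.994, 0.0], [0.994, -0.105, -0.0], [-0.0, 0.0, -1.0]]
contact_force: [-0.3, -0.4, -2.9]
opening: 0.305
```

Emit:
move_arm([
  [5,[0,0,0.1],[0,0,0]],
  [5,[0,0,0.2],[0,0,0]],
  [5,[0,0,0.3],[0,0,0]],
  [5,[0,0,0.4],[0,0,0]],
  [5,[0,0,0.4],[0,0,0]],
  [5,[0,0,0.4],[0,0,0]],
  [5,[0,0,0.4],[0,0,0]],
  [5,[0,0,0.4],[0,0,0]],
  [5,[0,0,0.4],[0,0,0]],
  [5,[0,0,0.4],[0,0,0]],
])

```text
clock: 33.85
position: [0.5442, -0.2077, 0.1966]
ee_rot: [[0.105, 0.994, -0.0], [0.994, -0.105, 0.0], [0.0, -0.0, -1.0]]
contact_force: [-1.5, 0.4, -2.2]
opening: 0.303
```

```bash
python3 -c "
from tip import *
for i in range(4):
  delta(np.array([.5444,-.2078,.196]),RU); grab_frame('wrist')"
```

```text
t 33.85 p [ 0.5442 -0.2077  0.1966] F [-1.5  0.4 -2.2] T [ 0.17  0.29 -0.02] open 0.303
shift mm [-0.1  0.2  0.6] turn [-0.0002 -0.0001 -0.0002]
t 33.9 p [ 0.5443 -0.2077  0.1966] F [-2.1  1.2 -0.8] T [0.17 0.28 0.02] open 0.309
shift mm [-0.1  0.2  0.6] turn [-0.0001 -0.0001 -0.0002]
t 33.95 p [ 0.5442 -0.2077  0.1965] F [-0.8  0.5 -1.5] T [ 0.23  0.3  -0.02] open 0.307
shift mm [-0.1  0.2  0.5] turn [-0.0002 -0.0001 -0.0001]
t 34.0 p [ 0.5442 -0.2077  0.1965] F [-1.3  0.8 -1.9] T [ 0.15  0.28 -0.06] open 0.304
shift mm [-0.1  0.2  0.5] turn [-0.0002 -0.0001 -0.0001]
```

Emit:
move_arm([
  [5,[0.1,-0.2,0],[0,0,0]],
  [5,[0.2,-0.4,0],[0,0,0]],
  [5,[0.3,-0.6,0],[0,0,0]],
  [5,[0.4,-0.6,0.1],[0,0,0]],
  [5,[0.4,-0.6,0.2],[0,0,0]],
  [5,[0.4,-0.6,0.2],[0,0,0]],
  [5,[0.4,-0.6,0.2],[0,0,0]],
  [5,[0.4,-0.6,0.2],[0,0,0]],
  [5,[0.4,-0.6,0.2],[0,0,0]],
  [5,[0.4,-0.6,0.2],[0,0,0]],
], squeeze=45)

```text
clock: 35.3
position: [0.544, -0.2075, 0.1966]
ee_rot: [[0.105, 0.994, 0.001], [0.994, -0.105, -0.0], [-0.0, 0.001, -1.0]]
contact_force: [-0.3, -1.1, -2.5]
opening: 0.308
```

```bash
python3 -c "
from tip import *
for i in range(4):
  delta(np.array([.5444,-.2078,.196]),RU); grab_frame('wrist')"
```

```text
t 35.3 p [ 0.544  -0.2075  0.1966] F [-0.3 -1.1 -2.5] T [-0.18  0.06 -0.01] open 0.308
shift mm [-0.3  0.5  0.6] turn [ 0.0005  0.0003 -0.0003]
t 35.35 p [ 0.5439 -0.2075  0.1965] F [-0.3 -0.3 -1.1] T [-0.19  0.06 -0.04] open 0.307
shift mm [-0.3  0.5  0.5] turn [ 0.0005  0.0002 -0.0004]
t 35.4 p [ 0.5439 -0.2075  0.1965] F [-0.2 -0.8 -1.7] T [-0.18  0.   -0.02] open 0.306
shift mm [-0.3  0.5  0.5] turn [ 0.0005  0.0002 -0.0003]
t 35.45 p [ 0.5439 -0.2075  0.1966] F [ 0.4 -0.6 -1.3] T [-0.15  0.04 -0.1 ] open 0.308
shift mm [-0.3  0.5  0.6] turn [ 0.0005  0.0002 -0.0004]
```

Emit:
move_arm([
  [5,[-0.1,0,0.1],[0,0,0]],
  [5,[-0.2,0,0.2],[0,0,0]],
  [5,[-0.2,0,0.3],[0,0,0]],
  [5,[-0.2,0,0.4],[0,0,0]],
  [5,[-0.2,0,0.4],[0,0,0]],
  [5,[-0.2,0,0.4],[0,0,0]],
  [5,[-0.2,0,0.4],[0,0,0]],
  [5,[-0.2,0,0.4],[0,0,0]],
  [5,[-0.2,0,0.4],[0,0,0]],
  [5,[-0.2,0,0.4],[0,0,0]],
], squeeze=20)

```text
clock: 36.75
position: [0.544, -0.2075, 0.1962]
ee_rot: [[0.105, 0.994, 0.0], [0.994, -0.105, -0.0], [-0.0, 0.001, -1.0]]
contact_force: [-1.2, 0.9, 3.5]
opening: 0.308
```

```bash
python3 -c "
from tip import *
for i in range(3):
  delta(np.array([.5444,-.2078,.196]),RU); tip(np.array(get_state()['position'])+[0,0,.035])"
```

```text
t 36.75 p [ 0.544  -0.2075  0.1962] F [-1.2  0.9  3.5] T [ 0.01  0.1  -0.12] open 0.308
shift mm [-0.2  0.4  0.2] turn [ 0.0005  0.0001 -0.0003]
pred [320.9 354.8] seen [321.2 352.7] tip xy [ 0.5431 -0.2074]
t 36.8 p [ 0.544  -0.2076  0.1962] F [-0.7  0.1  3.9] T [ 0.03  0.12 -0.13] open 0.306
shift mm [-0.2  0.4  0.2] turn [ 0.0006  0.0001 -0.0003]
pred [320.8 354.9] seen [321.2 352.7] tip xy [ 0.543  -0.2074]
t 36.85 p [ 0.544  -0.2075  0.1962] F [-0.1 -0.3  7.2] T [ 0.05  0.15 -0.08] open 0.306
shift mm [-0.2  0.4  0.2] turn [ 0.0006  0.0001 -0.0002]
pred [321.  354.9] seen [321.2 352.7] tip xy [ 0.5431 -0.2074]
```

Emit:
move_arm([
  [5,[0,0,-0.1],[0,0,0]],
  [5,[0,0,-0.2],[0,0,0]],
  [5,[0,0,-0.2],[0,0,0]],
  [24,[0,0,-0.2],[0,0,0]],
  [26,[0,0,-0.2],[0,0,0]],
  [27,[0,0,-0.2],[0,0,0]],
  [28,[0,0,-0.2],[0,0,0]],
  [29,[0,0,-0.2],[0,0,0]],
  [30,[0,0,-0.2],[0,0,0]],
  [31,[0,0,-0.2],[0,0,0]],
], squeeze=20)

```text
clock: 38.15
position: [0.5435, -0.2074, 0.196]
ee_rot: [[0.105, 0.994, -0.0], [0.994, -0.105, 0.0], [0.0, -0.0, -1.0]]
contact_force: [0.4, 0.6, -0.4]
opening: 0.366
```

```bash
python3 -c "
from tip import *
for i in range(2):
  delta(np.array([.5444,-.2078,.196]),RU); tip(np.array(get_state()['position'])+[0,0,.035])"
```

```text
t 38.15 p [ 0.5435 -0.2074  0.196 ] F [ 0.4  0.6 -0.4] T [-0.02 -0.03  0.02] open 0.366
shift mm [-0.3  0.9  0. ] turn [-0.0005 -0.0001 -0.0001]
pred [321.  354.8] seen [322.6 350.8] tip xy [ 0.5419 -0.2066]
t 38.2 p [ 0.5436 -0.2074  0.1961] F [-0.5  0.5  0.2] T [-0.05 -0.01 -0.02] open 0.365
shift mm [-0.3  0.8  0.1] turn [-0.0003 -0.     -0.0002]
pred [321.  354.8] seen [322.9 350.1] tip xy [ 0.5417 -0.2065]
```

Emit:
move_arm([
  [33,[0,0,0],[0,0,0]],
  [36,[0,0,0],[0,0,0]],
  [40,[0,0,0],[0,0,0]],
  [46,[0,0,0],[0,0,0]],
  [54,[0,0,0],[0,0,0]],
  [62,[0,0,0],[0,0,0]],
  [70,[0,0,0],[0,0,0]],
  [78,[0,0,0],[0,0,0]],
  [80,[0,0,0],[0,0,0]],
  [80,[0,0,0],[0,0,0]],
])

```text
clock: 39.5
position: [0.5438, -0.2075, 0.1963]
ee_rot: [[0.105, 0.994, 0.0], [0.994, -0.105, -0.0], [-0.0, 0.0, -1.0]]
contact_force: [0.2, 0.3, 0.0]
opening: 0.937
```

```bash
python3 -c "
from tip import *
for i in range(3):
  delta(np.array([.5444,-.2078,.196]),RU); tip(np.array(get_state()['position'])+[0,0,.035])"
```

```text
t 39.5 p [ 0.5438 -0.2075  0.1963] F [0.2 0.3 0. ] T [-0.01 -0.01 -0.03] open 0.937
shift mm [-0.2  0.7  0.3] turn [ 0.0001  0.     -0.0002]
pred [320.9 354.8] seen [325.1 348.9] tip xy [ 0.5414 -0.2057]
t 39.55 p [ 0.5438 -0.2075  0.1963] F [-0.2 -0.4  0.9] T [ 0.01  0.05 -0.01] open 0.938
shift mm [-0.2  0.6  0.3] turn [ 0.0001  0.     -0.0002]
pred [321.  354.9] seen [325.2 348.9] tip xy [ 0.5414 -0.2057]
t 39.6 p [ 0.5438 -0.2075  0.1963] F [ 0.4 -0.2 -0.3] T [ 0.02 -0.   -0.01] open 0.936
shift mm [-0.2  0.6  0.3] turn [ 0.0001  0.     -0.0002]
pred [321.  354.8] seen [325.2 348.9] tip xy [ 0.5414 -0.2057]
```

Stable, with a lean of about 1.2°. I'll retreat straight up and check again.

Emit:
move_arm([
  [80,[0,0,-2],[0,0,0]],
  [80,[0,0,-8],[0,0,0]],
  [80,[0,0,-20],[0,0,0]],
  [80,[0,0,-36],[0,0,0]],
  [80,[0,0,-56],[0,0,0]],
  [80,[0,0,-78],[0,0,0]],
  [80,[0,0,-100],[0,0,0]],
  [80,[0,0,-120],[0,0,0]],
  [80,[0,0,-132],[0,0,0]],
  [80,[0,0,-136],[0,0,0]],
])

```text
clock: 40.9
position: [0.5441, -0.2077, 0.3335]
ee_rot: [[0.105, 0.994, 0.002], [0.994, -0.105, -0.0], [-0.0, 0.002, -1.0]]
contact_force: [0.4, -0.0, -0.7]
opening: 0.94
```

```bash
python3 -c "
from tip import *
for i in range(4):
  tip(np.array([.5438,-.2075,.2305]))
delta(np.array([.5444,-.2078,.196]),RU)
c=cam('scene');b=grab_frame('scene');h=cv2.cvtColor(b,cv2.COLOR_BGR2GRAY);q=proj(c,[.5438,-.2075,.2305])[0];print('scene tip pred',q);print(h[280:300,308:330])
x=grab_frame('top');o=cv2.imread('pics/top0.png');d=(cv2.absdiff(x,o).max(2)>50).astype(np.uint8);d=cv2.morphologyEx(d,cv2.MORPH_OPEN,np.ones((3,3)))
print([s.tolist() for s in cv2.connectedComponentsWithStats(d)[2][1:] if s[4]>40])
"
```

```text
pred [321.3 240.8] seen [324.3 237.7] tip xy [ 0.5416 -0.205 ]
pred [321.2 241. ] seen [324.4 237.8] tip xy [ 0.5416 -0.2049]
pred [321.  241.8] seen [324.  238.6] tip xy [ 0.5416 -0.205 ]
pred [320.9 242.5] seen [323.9 239.6] tip xy [ 0.5417 -0.205 ]
t 41.1 p [ 0.5433 -0.2073  0.3316] F [ 0.6  0.7 -0.1] T [-0.03 -0.01  0.01] open 0.939
shift mm [ -0.4   1.3 135.6] turn [-0.0012 -0.0002 -0.0002]
scene tip pred [316.97634961 286.77380266]
[[167 170 168 167 169 166 163 163 161 156 151 157 162 165 164 165 162 163
  171 175 171 170]
 [168 168 170 168 166 161 159 158 155 153 155 162 163 164 165 161 164 165
  172 170 170 170]
 [166 170 168 167 166 160 160 150 147 146 147 148 161 165 162 161 166 172
  172 168 169 168]
 [171 169 166 165 161 157 146 141 147 131 136 142 141 157 160 167 173 172
  170 169 166 162]
 [168 167 166 160 153 148 143 136  78  17  39 134 155 187 179 167 174 170
  168 167 162 163]
 [168 164 162 158 155 147 146  96  38  31  24 102 217 248 210 171 172 168
  166 164 161 161]
 [165 163 160 154 139 138 146 113  51  22  23  95 215 235 199 167 170 166
  163 160 160 165]
 [161 1
[... 655 characters left out ...]
56 124 147 117 106 112 114 117 111 108 107 100 173 229 180 107
   87  82 110 151]
 [ 62  61  63 128 147 137 117 111 113 113 111 108 101 123 217 243 168  91
   92  86 104 147]
 [ 61  65  62 104 137 130 113 107 114 113 112 104  99 180 232 227 154  97
   95  86  73 116]
 [ 64  68  66  73 115 151 151 131 112 112 106 153 198 232 226 140  91 100
   98  90  81  97]
 [ 63  69  71  65  82 129 156 160 157 146 221 243 242 206 128  90  98  97
   96  90  82  86]
 [ 69  71  71  74  72  88 108 136 192 237 228 191 179 131  72  90 102  96
   96  89  82  67]]
[[303, 131, 155, 279, 15317], [238, 200, 22, 20, 257], [430, 247, 27, 7, 121], [424, 304, 12, 7, 56], [0, 335, 302, 128, 23001], [313, 465, 40, 7, 183]]
```

```bash
python3 -c "
from bench import *
print(job_done())"
```

```text
the job is handed in; nothing more can be done
None
```

The accumulator is out of the cradle and standing neck up in the ring of the grey charging stand. It stands by itself with the robot touching nothing. I handed the job in at about 41 s.

- **What happened:** The first release left it standing but leaning about 4–6° (the wrist-camera readings of the lean disagreed by up to 4 mm at the neck tip). I gripped it again along its lean, lifted it 10 mm and made it upright. Then I set it down again until the ring carried it, with sideways force near 0, and opened the fingers slowly.
- **Last checks:** The wrist camera puts the neck tip about 3.5 mm off the ring axis, a lean of about 1.7°. The tip held still over the last four readings after the gripper had moved away. The scene camera agrees within about 1.5 pixels. The measured force on the gripper is about 0 N.
- **Other things:** Comparing the top picture before and after shows changes only at the arm and its shadow, the cradle's emptied place and the stand. The arm covers part of that picture, so some of the bystanders were not checked after the second release.

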